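# Reset the router with a screwdriver from the desk caddy

## Task

The router has hung and its reset key is sunk too deep in its top for a finger. Draw the screwdriver out of the desk caddy, press the red reset key all the way down with the tip and keep it down for two seconds without leaning on it hard, then stand the screwdriver back in its bay of the caddy. Leave the caddy, the pen in it and the other things as they are.

Things in the scene. Friction and masses are not known exactly. Their poses are not given: they have to be found in the camera images.
- caddy: light wooden desk caddy, open on top, loose, 80 (x) x 88 (y) x 76 mm high; origin: centre of its underside. Walls and floor 6 mm; a partition 70 mm high at y 0 to 4 mm parts the tool bay (y -38 to 0, x -34 to 34 mm) from the pen bay (+y). The screwdriver leans towards the -x wall, a pen in the pen bay towards +x; a paper label in a brass frame is on the -y face
- tool_bay (a point): centre of the floor of the caddy's tool bay, 19 mm to -y of the caddy's centre, 6 mm up
- screwdriver: screwdriver along its own y, 145 mm: orange handle to +y, 74 mm long, 23 wide (x), 20 thick (z); steel shank, 6 mm diameter, to -y. Origin at mid length, 10 mm to -z of the axis. It starts leaning about 38 degrees, tip in the corner of bay floor and +x wall, handle on the -x rim with 50 mm standing out; its x is along the caddy's y
- driver_tip (a point): end of the screwdriver's shank, on its axis
- driver_end (a point): rounded top end of its handle, on its axis, 144 mm from driver_tip
- router: dark grey network router, fixed, 128 (x) x 186 (y) x 40 mm high, two upright aerials of 140 mm at its back (+x) corners; origin at the centre of its underside, front with the status lights to its -x
- reset_mouth (a point): centre of the mouth of the round reset recess in the router's top, ringed in red, 40 mm up, at x -6, y -60 mm of the router; the recess is 15 mm wide and straight down; the top of the red key, 9 mm wide, lies 14 mm below the mouth
- reset_key (a joint): travel of the sprung reset key: 0 up, 0.004 m fully down (about 4.5 N)
- pen: green pen, 145 mm long, leaning in the pen bay; origin at mid length
- eraser: blue and white eraser, 23 x 52 x 12 mm, lying near the counter's front edge; origin at the centre of its underside
Things that resemble listed ones, but are neither listed nor needed, are in the scene too. Of the things that look like the screwdriver, the smaller one is meant.

How it is judged:
By the outcome, as a careful person would: the job done as asked, in the order asked, and still so for the second after the job is handed in, with the robot touching nothing.
It also fails if it takes over 70 s, if anything falls off the work surface, if the arm or the gripper's body presses on something with over 40 N, if the wrist force passes 120 N, or if a joint passes its speed limit or range.

## Robot

A 6-joint arm with a two-finger parallel gripper is mounted at the origin on a cart in front of the work surface, level with it; the furniture and walls round the work are solid. World frame = base frame: x ahead of the robot, y to its left, z up, the work surface at z = 0. Lengths are in mm, angles in degrees, forces in N, time in s.
With the tool pointing down it reaches from about 350 to 850 mm from the base axis. Payload 8.1 kg.
Tool frame: the origin (TCP) lies between the finger pads; the fingertips stand 22 mm ahead of it and the grasp point (between the pads) lies 3 mm ahead of it; z points along the fingers, y is the direction in which the jaws open and shut (so a half turn about z gives the same grasp; the last joint's range is limited). The gripper opens to 85 mm and grips with 20 to 120 N. Pads are 22 mm wide; open, the fingers measure 114 mm over their backs; the gripper's body (76 mm by 85 mm) begins 54 mm behind the grasp point. The pads swing forward as they close: fully open they stand 13 mm farther back than shut.
Start: joints at [64.148, 7.471, 85.268, -0, 87.261, -4.893], TCP at [214.597, 560.316, 253.292] pointing down, gripper open.
Joint ranges: [-169.43, 169.43], [-51.17, 129.36], [1.28, 143.12], [-76.62, 256.62], [0, 156.53], [-152.29, 152.29]. Speed limits (degrees/s): [136.94, 136.94, 159.86, 180, 180, 180].

## Interface

Orientations are given as [roll, pitch, yaw] about the fixed x, y, z axes, in that order (R = Rz(yaw) Ry(pitch) Rx(roll)).
In Python, from bench import r gives the robot as it stands.
- The arm moves only by the tool drive_tool, never from a script. Its argument "moves" is a list of rows, each a list of 2 entries, a list of its own where there are three numbers: the shift along the world's x, y, z in mm, then the turn about the world's z in degrees. A call has exactly 8 rows; each row is the pose to reach, as a shift and turn from the pose commanded when the call began; what a row does not reach only later rows make up. A row lasts 1/12 s, in which the tool goes at most 41.7 mm and 7.16 degrees, less where a joint would pass 70% of its speed; a pose out of reach is approached as far as the arm can. A call with a gripper value outside its range is refused whole. "fingers" is the finger opening in mm, from 0 to 85.4, set as the call begins (left out, the last holds). The fingers move at their own pace and stop on an object; "squeeze" is the grip in N (left out, the last holds). Time passes only in rows, so rows that repeat a pose let the fingers close, or fill a call up. It gives the time, the measured TCP pose, the force and the opening at its end, in the units of the state.
- r.sense(): the state, without advancing time (a new reading comes with each control period).
- r.snapshot(name): name is "scene" or "top" or "wrist"; returns a dict with "pixels" (480x640x3 uint8, red, green, blue), "camera_matrix" (3x3 intrinsics, pixels), "xyz" and "orientation" of the camera in the world. Camera axes: x right, y down, z forward; pixel columns grow to the right and rows downward; lengths in mm; the calibration is good to about 2 mm. A picture is of the moment at which its call begins. There is no depth.
- r.hand_in(): hands the job in, once; it reports no verdict.
The state is a dict: "time": time; "joint_pos": joint angles; "qd": joint speeds; "joint_efforts": joint torques, N m; "tool_pos": TCP position; "tcp_rot": TCP orientation; "ft_force": force on the tool from outside, world axes, zero at the start; "wrist_torque": the same for the moment, N m; "finger_gap": finger opening in mm.
Only numpy, scipy, OpenCV 4.12 (cv2) and the standard library are available. Lean on these libraries where they do the work, as an engineer would, in place of code of your own. Each camera call takes 0.05 s, during which the arm holds its last target.

## Working session

There is one attempt and no reset: what is moved stays moved. The work goes in short steps, Python scripts to look and compute and a tool call to move; the robot and the scene stay as the last step left them, time stands still between calls to the robot, and variables do not carry over. Pictures are saved under pics/ and viewed, and the job is handed in when it is done.

Besides the shell and the picture viewer there is one more tool, called after ">>>" by a JSON object that holds its "method" and its "body", one argument or row to a line. drive_tool: Moves the arm, as the interface text tells. Its arguments: {"type":"object","properties":{"moves":{"type":"array","items":{"type":"array"}},"fingers":{"type":"number"},"squeeze":{"type":"number"}},"required":["moves"]}

```bash
ls; mkdir -p pics; cat > h.py <<'E'
from bench import r
import numpy as np, cv2, pickle
def snap(n,f):
    s=r.snapshot(n); cv2.imwrite(f'pics/{f}.png',cv2.cvtColor(s['pixels'],cv2.COLOR_RGB2BGR)); pickle.dump(s,open(f'pics/{f}.pkl','wb')); return s
E
python3 - <<'E'
from h import *
for n in ['scene','top','wrist']:
    s=snap(n,n+'0'); print(n,s['camera_matrix'],s['xyz'],s['orientation'])
print(r.sense())
E
```

```text
pics
scene [[531.7405675    0.         328.64313456]
 [  0.         531.7405675  245.27572038]
 [  0.           0.           1.        ]] [-131.13915411 -357.94441125 1417.81569577] [-1.50278401e+02  2.30384499e-02 -4.83906340e+01]
top [[583.08303371   0.         325.48406493]
 [  0.         583.08303371 238.22503968]
 [  0.           0.           1.        ]] [ 281.22158593  122.54647445 1551.89650045] [-174.59138893   -0.63321366  -88.70253099]
wrist [[379.09209822   0.         321.00565886]
 [  0.         379.09209822 236.23543135]
 [  0.           0.           1.        ]] [140.26144117 589.11020699 372.9711257 ] [1.62041969e+02 1.27842057e-01 6.90614979e+01]
{'time': 0.15, 'joint_pos': array([ 6.41472035e+01,  7.50486084e+00,  8.53133109e+01, -1.59247292e-03,
        8.72625677e+01, -4.89475645e+00]), 'qd': array([-0.02105031, -0.07362011, -0.16412425,  0.15300619,  0.00472877,
       -0.02892881]), 'joint_efforts': array([ 9.46017608e-04, -5.70061541e+01, -5.01160955e+01, -2.04240077e-04,
        9.59575817e-03, -4.30290675e-05]), 'tool_pos': array([214.4472446 , 559.95729372, 252.50428356]), 'tcp_rot': array([-1.79919419e+02, -5.30440237e-03,  1.59042033e+02]), 'ft_force': array([-0.25756216,  0.79612774,  0.01024049]), 'wrist_torque': array([-0.00692445,  0.04115921,  0.07495511]), 'finger_gap': 85.47838263208185}
```

View pics/scene0.png

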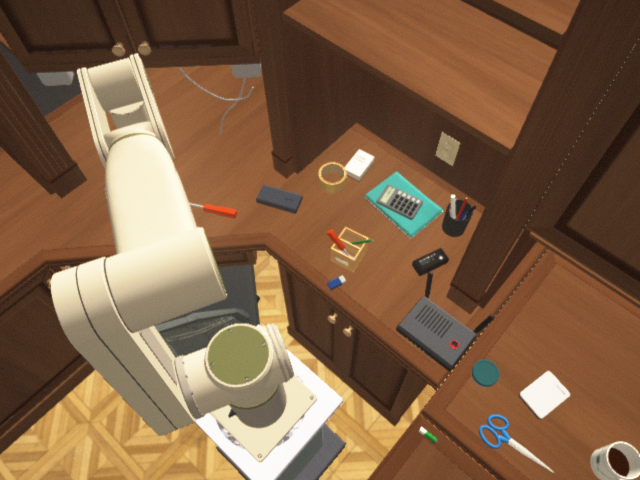

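View pics/top0.png

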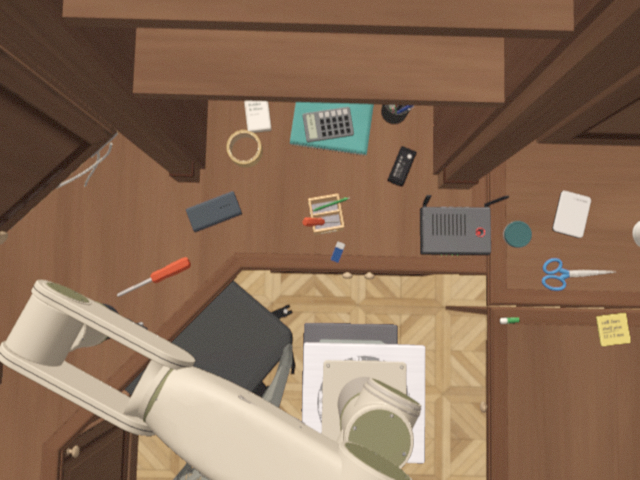

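View pics/wrist0.png

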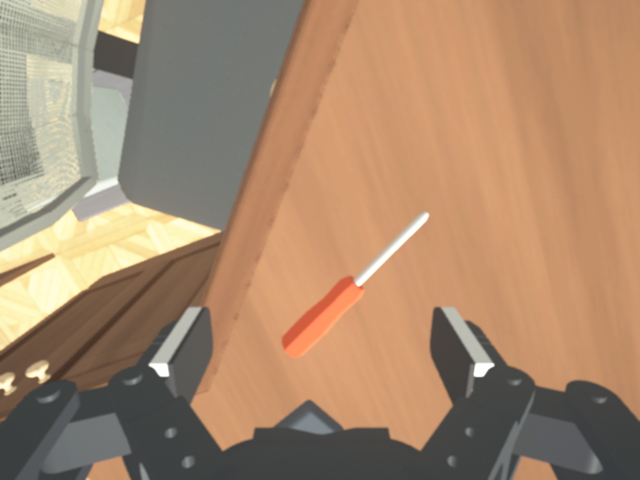

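The two wide views show the caddy at about (325,213) in the top image, with the orange handle on its left. The router is at about (455,230) with its red ring at (480,232). The bigger look-alike screwdriver lies at (155,275) in the top image, on the left counter. Next I'll get coarse positions.

```bash
cat >> h.py <<'E'
from scipy.spatial.transform import Rotation as Ro
from scipy.optimize import least_squares
def cam(f): 
    s=pickle.load(open(f'pics/{f}.pkl','rb')); return np.array(s['camera_matrix']),np.array(s['xyz']),Ro.from_euler('xyz',s['orientation'],degrees=True).as_matrix()
def plane(f,uv,z):
    K,c,R=cam(f); d=R@np.linalg.solve(K,[uv[0],uv[1],1.]); return c+d*(z-c[2])/d[2]
def proj(f,p):
    K,c,R=cam(f); q=K@(R.T@(np.array(p,float)-c)); return q[:2]/q[2]
def crop(f,x0,y0,x1,y1,k):
    im=cv2.imread(f'pics/{f}.png')[y0:y1,x0:x1]; cv2.imwrite(f'pics/{f}_c{x0}.png',cv2.resize(im,None,fx=k,fy=k,interpolation=cv2.INTER_CUBIC))
E
python3 - <<'E'
from h import *
crop('top0',290,180,500,265,3.8); crop('scene0',310,210,480,370,3.6)
print('ring',plane('top0',(480,232),40),plane('scene0',(454,344),40))
print('caddy top',plane('top0',(326,213),76), plane('scene0',(349,245),76))
print('wrist rel', )
E
```

```text
ring [ 450.6373306  -294.52193999   40.        ] [ 451.82217322 -291.70813869   40.        ]
caddy top [486.00673949 109.55101146  76.        ] [481.22411184 107.50408312  76.        ]
wrist rel
```

View pics/top0_c290.png

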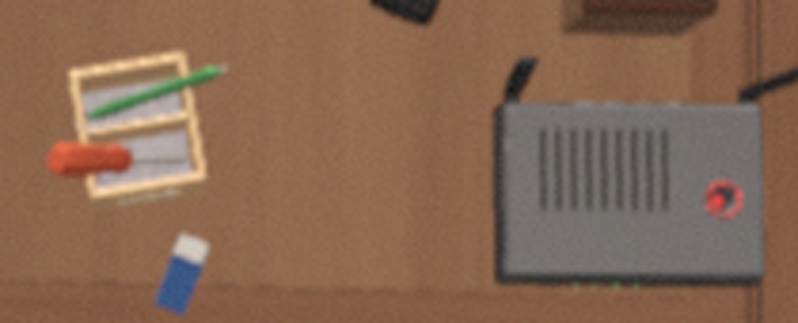

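View pics/scene0_c310.png

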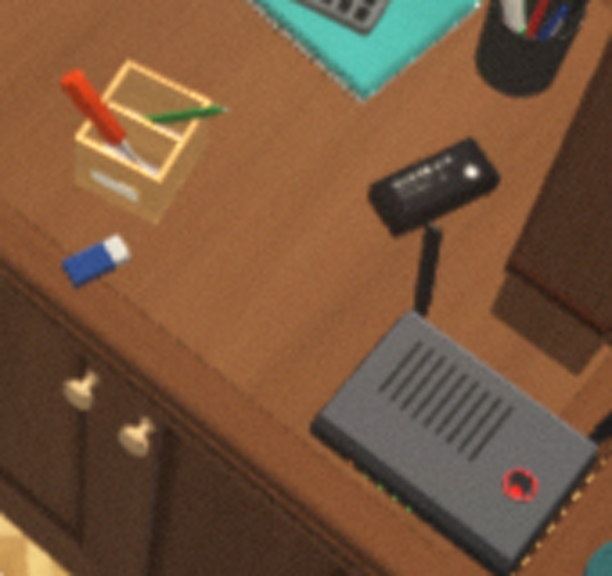

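```bash
cat > fit.py <<'E'
from h import *
def fitrect(f,uvs,z,w=80,h=88):
    # uvs: caddy corners (-x+y),(+x+y),(-x-y),(+x-y)
    P=np.array([plane(f,u,z)[:2] for u in uvs]); 
    L=np.array([[-w/2,h/2],[w/2,h/2],[-w/2,-h/2],[w/2,-h/2]])
    a=P-P.mean(0); b=L
    H=b.T@a; ang=np.arctan2(H[0,1]-H[1,0],H[0,0]+H[1,1]); 
    R=np.array([[np.cos(ang),-np.sin(ang)],[np.sin(ang),np.cos(ang)]])
    return P.mean(0),np.degrees(ang),P-(P.mean(0)+L@R.T)
E
python3 - <<'E'
from fit import *
f=lambda p:(p[0]/3.8+290-.37,p[1]/3.8+180-.37)
print(fitrect('top0',[f(p) for p in [(70,70),(184,53),(92,197),(205,178)]],76))
g=lambda p:(p[0]/3.6+310-.36,p[1]/3.6+210-.36)
print(fitrect('scene0',[g(p) for p in [(128,62),(221,107),(77,138),(158,178)]],76))
print('router', fitrect('top0',[f(p) for p in [(500,103),(762,105),(499,280),(762,280)]],40,186,128))
for n,p,q in [('end',(58,158),(75,80))]:
    pass
# driver end triangulate
def tri(obs):
    return least_squares(lambda X:np.concatenate([proj(f,X)-u for f,u in obs]),[480,140,110])
o=tri([('top0',f((58,158))),('scene0',g((76,82)))]); print(o.x,o.fun)
s=r.sense(); R=Ro.from_euler('xyz',s['tcp_rot'],degrees=True).as_matrix()
K,c,Rc=cam('wrist0'); print('cam in tool',R.T@(c-s['tool_pos'])); print(R.T@Rc)
E
```

```text
(array([487.67913332, 109.8887857 ]), np.float64(-79.29345764581483), array([[-0.01918505, -1.03298051],
       [-1.4179257 ,  1.0575519 ],
       [ 0.84273639, -1.59903871],
       [ 0.59437436,  1.57446732]]))
(array([488.21927248, 108.86727555]), np.float64(-80.74166462355278), array([[-4.38996878,  0.75658295],
       [ 0.34299584, -4.79549503],
       [ 0.75710265, -1.27355712],
       [ 3.28987029,  5.3124692 ]]))
router (array([ 454.19469681, -230.6655074 ]), np.float64(-89.23941973287681), array([[-3.34681178, -3.23478205],
       [-2.80428422,  1.3842135 ],
       [ 2.1953285 , -1.72410832],
       [ 3.95576749,  3.57467688]]))
[459.65799409 161.15697737 114.10237675] [ 0.27400192 -0.29633873 -0.46065419  0.06537223]
cam in tool [  79.71655196    0.51983411 -120.46031278]
[[ 3.39511425e-04 -9.51253777e-01 -3.08409040e-01]
 [ 9.99999602e-01  5.77367429e-04 -6.79978957e-04]
 [ 8.24897886e-04 -3.08408686e-01  9.51253595e-01]]
```

>>> {"method": "drive_tool", "body": {
  "moves": [
    [[10,-17,0],-4],
    [[32,-53,0],-11],
    [[54,-89,0],-18],
    [[75,-125,0],-25],
    [[96,-160,0],-32],
    [[117,-195,0],-39],
    [[138,-230,0],-46],
    [[158,-264,0],-53]
  ],
  "fingers": 60
}}

```text
time: 0.82
tool_pos: [373.1, 294.4, 253.1]
tcp_rot: [180.0, 0.0, 105.7]
ft_force: [0.8, 1.0, -0.0]
finger_gap: 60.2
```

>>> {"method": "drive_tool", "body": {
  "moves": [
    [[20,-34,0],-5.5],
    [[40,-68,0],-5.5],
    [[58,-98,0],-5.5],
    [[72,-122,0],-5.5],
    [[82,-138,0],-5.5],
    [[88,-146,0],-5.5],
    [[90,-148,0],-5.5],
    [[90,-148,0],-5.5]
  ]
}}

```text
time: 1.48
tool_pos: [462.6, 148.3, 253.1]
tcp_rot: [-180.0, -0.0, 100.5]
ft_force: [0.9, 0.5, -0.3]
finger_gap: 59.7
```

```bash
python3 - <<'E'
from h import *
snap('wrist','w1'); print(r.sense())
E
```

```text
{'time': 1.5333, 'joint_pos': array([ 1.17871835e+01, -1.04764770e+01,  1.02923274e+02,  2.78529158e-02,
        8.75880545e+01,  1.24125052e+00]), 'qd': array([ 1.10461775, -0.39097283,  0.31359142,  0.04198864,  0.18204744,
        0.05585095]), 'joint_efforts': array([ -1.06603134, -40.35772204, -50.29566765,  -0.13695275,
        -0.06117302,  -0.10288931]), 'tool_pos': array([462.26624398, 148.93752617, 253.07765475]), 'tcp_rot': array([-1.79964553e+02, -2.70660196e-02,  1.00544744e+02]), 'ft_force': array([-0.12621653, -0.35783404, -0.10951205]), 'wrist_torque': array([ 0.08770143,  0.04082161, -0.01087283]), 'finger_gap': 59.78606544366146}
```

View pics/w1.png

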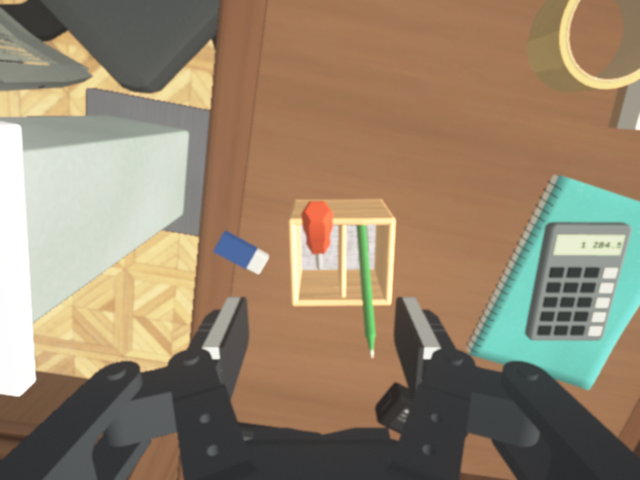

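The wrist view shows the handle's rounded end at about (317,201) and the caddy rim corners at (290,222), (395,221), (291,305) and (394,305). I'll crop in to refine these.

```bash
python3 - <<'E'
from fit import *
crop('w1',270,185,410,365,3.3)
print(fitrect('w1',[(395,221),(394,305),(290,222),(291,305)],76))
for z in (110,114,118): print(plane('w1',(317,201),z))
f=lambda p:(p[0]/3.8+290-.37,p[1]/3.8+180-.37)
g=lambda p:(p[0]/3.6+310-.36,p[1]/3.6+210-.36)
o=least_squares(lambda X:np.concatenate([proj(a,X)-u for a,u in [('top0',f((50,158))),('scene0',g((76,80))),('w1',(317,202))]]),[480,140,110]); print(o.x,o.fun)
E
```

```text
(array([487.79414505, 110.14056901]), np.float64(-78.86932063758486), array([[-1.05479204, -2.23187363],
       [ 1.11990472,  1.75830311],
       [ 1.2977399 , -1.72225055],
       [-1.36285257,  2.19582107]]))
[455.73505385 168.00085297 110.        ]
[455.61895713 168.89503499 114.        ]
[455.50286042 169.78921701 118.        ]
[456.45295697 167.2020401  111.02158243] [-0.05484157  1.07768723 -2.78117207  0.6932354   0.77861334  0.58624927]
```

View pics/w1_c270.png

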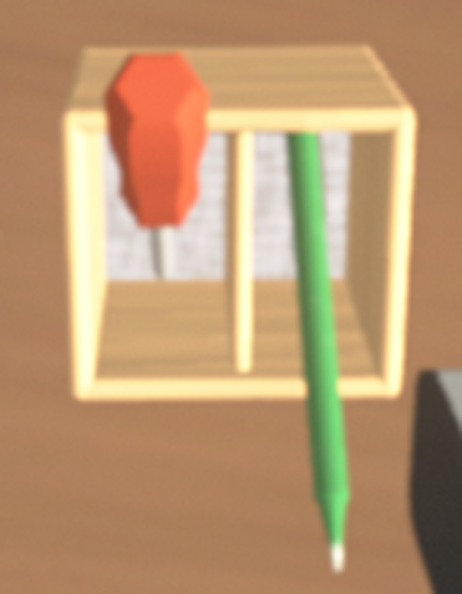

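>>> {"method": "drive_tool", "body": {
  "moves": [
    [[-1,1,-20],0],
    [[-2.5,2.5,-50],0],
    [[-2.5,2.5,-85],0],
    [[-2.5,2.5,-115],0],
    [[-2.5,2.5,-135],0],
    [[-2.5,2.5,-146],0],
    [[-2.5,2.5,-150],0],
    [[-2.5,2.5,-150],0]
  ],
  "fingers": 48
}}

```text
time: 2.2
tool_pos: [459.5, 151.5, 103.0]
tcp_rot: [-179.9, -0.0, 100.6]
ft_force: [0.3, 0.2, 0.0]
finger_gap: 48.2
```

```bash
python3 - <<'E'
from h import *
snap('wrist','w2'); s=r.sense(); print(s['tool_pos'],s['ft_force'],s['finger_gap'])
snap('scene','s2'); crop('s2',310,210,400,290,7)
E
```

```text
[460.40539398 151.52118333 104.16906528] [ 0.82602691 -0.09699126  0.69999178] 47.814348264332644
```

View pics/w2.png

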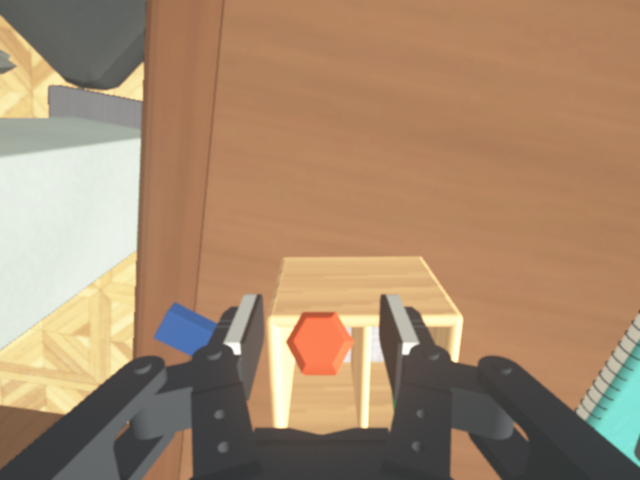

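View pics/s2_c310.png

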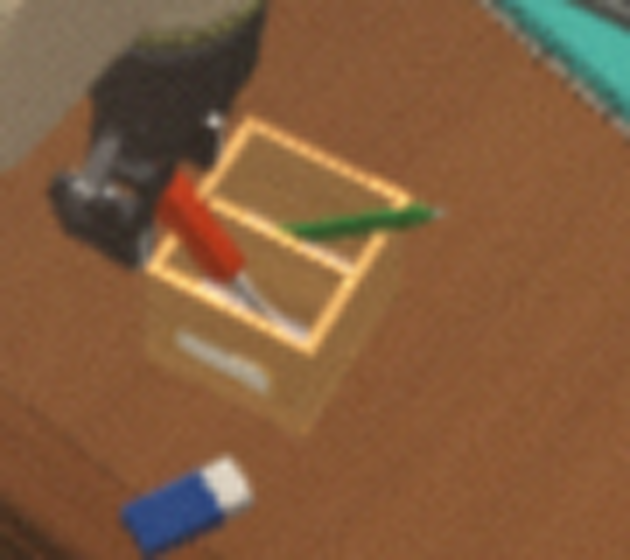

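The handle is centred between the pads at column 320. The end at (320,343) triangulates to y≈160, so I'll shift about 4 mm towards -y and close.

>>> {"method": "drive_tool", "body": {
  "moves": [
    [[0.5,-2,0],0],
    [[0.7,-4,-1],0],
    [[0.7,-4,-1],0],
    [[0.7,-4,-1],0],
    [[0.7,-4,-1],0],
    [[0.7,-4,-1],0],
    [[0.7,-4,-1],0],
    [[0.7,-4,-1],0]
  ],
  "fingers": 0,
  "squeeze": 40
}}

```text
time: 2.97
tool_pos: [461.8, 146.8, 103.4]
tcp_rot: [179.9, 0.0, 100.5]
ft_force: [-0.5, -0.8, 5.9]
finger_gap: 21.2
```

```bash
python3 - <<'E'
from h import *
snap('wrist','w3'); s=r.sense(); print(s['tool_pos'],s['ft_force'],s['finger_gap'])
E
```

```text
[461.76857526 146.80584439 103.39773609] [ 0.54528924 -0.60832842  5.59749259] 20.811719048360654
```

View pics/w3.png

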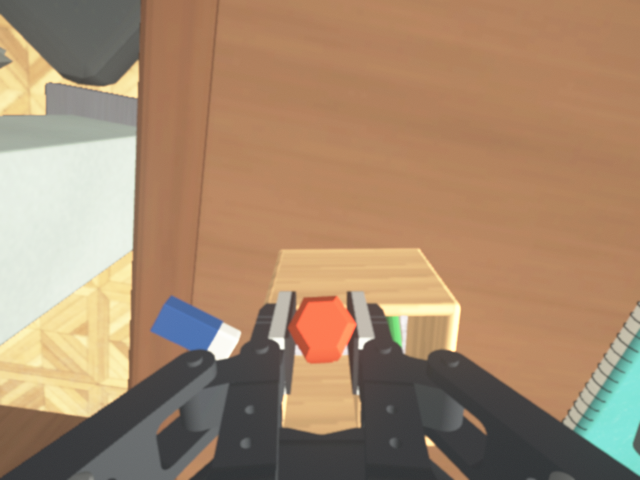

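>>> {"method": "drive_tool", "body": {
  "moves": [
    [[0,0,3],0],
    [[0,0,8],0],
    [[0,0,16],0],
    [[0,0,30],0],
    [[0,0,50],0],
    [[0,0,75],0],
    [[0,0,95],0],
    [[0,0,105],0]
  ],
  "squeeze": 50
}}

```text
time: 3.68
tool_pos: [461.9, 147.1, 210.8]
tcp_rot: [179.8, -0.0, 100.5]
ft_force: [0.4, 0.3, -1.2]
finger_gap: 20.8
```

```bash
python3 - <<'E'
from h import *
snap('wrist','w4'); s=r.sense(); print(s['tool_pos'],s['ft_force'],s['finger_gap'])
snap('scene','s4'); crop('s4',290,170,420,290,5)
E
```

```text
[462.56479102 147.22518244 211.84040919] [0.53695188 0.2677545  0.94683408] 20.60472249483841
```

View pics/w4.png

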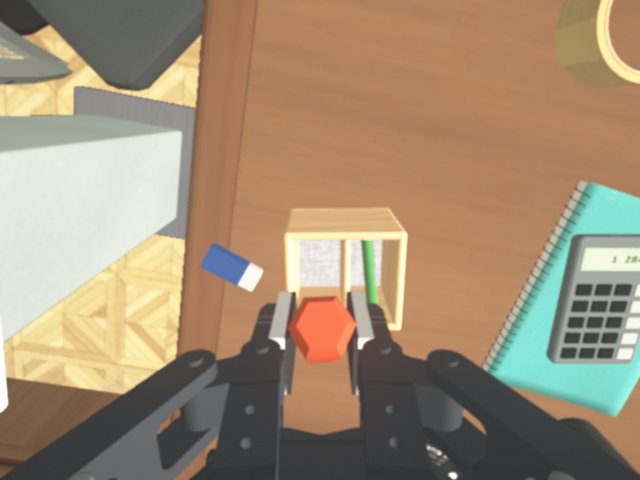

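View pics/s4_c290.png

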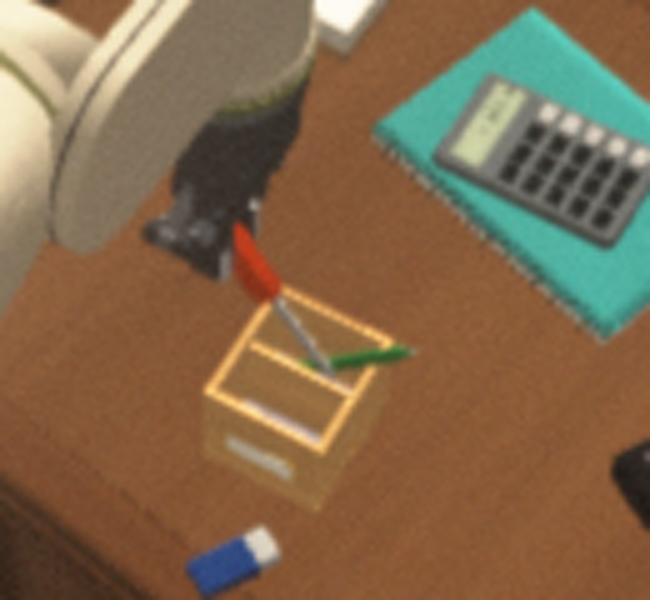

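The driver is held firmly at its lean of about 38°, with the tip towards -y, and the caddy has not moved. I'll use the fixed router's +y side to push the driver upright in the grip. First I carry it there.

>>> {"method": "drive_tool", "body": {
  "moves": [
    [[-3,-15,3],-2],
    [[-8,-45,3],-5],
    [[-14,-78,3],-8],
    [[-20,-112,0],-10.5],
    [[-26,-143,-20],-10.5],
    [[-30,-168,-45],-10.5],
    [[-32,-184,-66],-10.5],
    [[-32,-190,-78],-10.5]
  ]
}}

```text
time: 4.45
tool_pos: [425.8, -44.9, 125.0]
tcp_rot: [-179.7, -0.0, 89.9]
ft_force: [-0.3, -0.3, -1.1]
finger_gap: 20.4
```

```bash
python3 - <<'E'
from h import *
snap('wrist','w5'); s=r.sense(); print(s['tool_pos'],s['tcp_rot'],s['ft_force'],s['finger_gap'])
snap('scene','s5'); crop('s5',350,220,500,370,4)
snap('top','t5'); crop('t5',290,170,510,270,3.6)
E
```

```text
[424.94463705 -44.61659019 123.30481658] [-1.79542850e+02 -5.90421352e-02  8.99046468e+01] [-1.65277449 -1.04357696 -3.05213064] 20.59083186760229
```

View pics/w5.png

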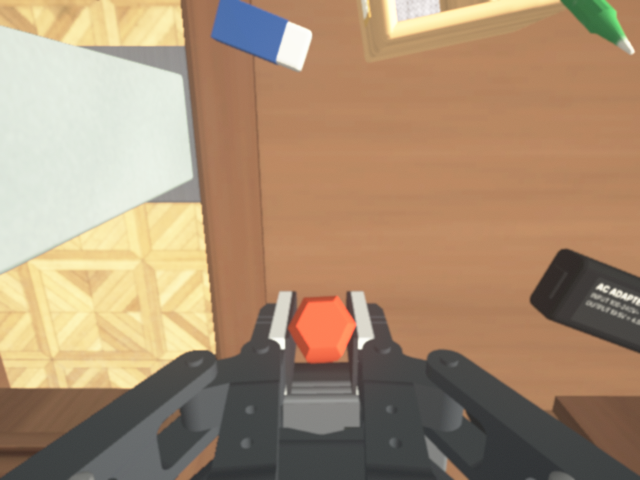

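View pics/s5_c350.png

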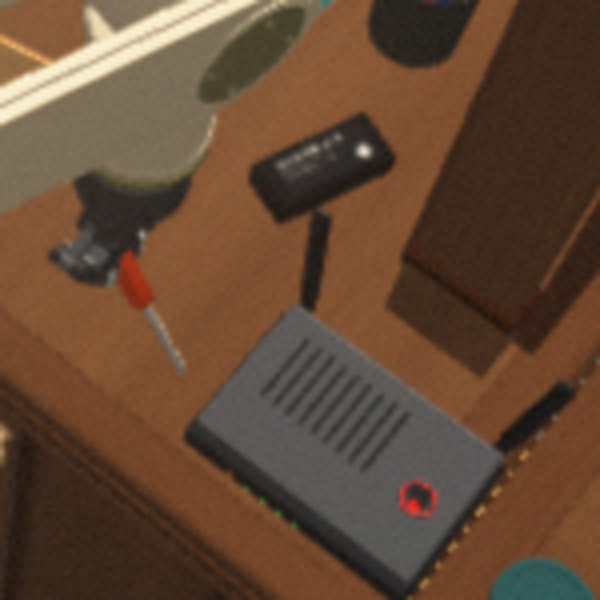

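View pics/t5_c290.png

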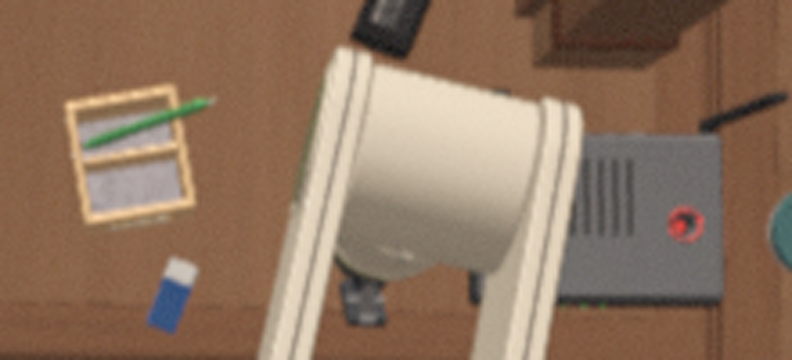

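The driver tip is at about (396,313) in the scene image, still clear of the router's +y face. I'll check the geometry before pushing.

```bash
python3 - <<'E'
from fit import *
print(r.sense()['tool_pos'])
print('pred tip',proj('s5',(427,-119,29)), plane('s5',(396.2,313),29))
g=lambda p:(p[0]/4+350-.37,p[1]/4+220-.37)
h=lambda p:(p[0]/3.6+290-.36,p[1]/3.6+170-.36)
for n,p in [('left-front top',(190,430)),('left-back top',(290,306)),('front right',(408,586)),('back right',(502,460)),('ring',(418,499))]: print(n,plane('s5',g(p),40))
for n,p in [('front right',(721,294)),('back right',(721,134)),('ring',(685,224))]: print(n,plane('t5',h(p),40))
E
```

```text
[426.92040178 -43.09968599 127.05441601]
pred tip [397.27908537 312.40444869] [ 423.57460785 -117.8429061    29.        ]
left-front top [ 388.03319899 -147.31493629   40.        ]
left-back top [ 508.32663697 -142.99079358   40.        ]
front right [ 397.45436189 -322.11413517   40.        ]
back right [ 511.92413908 -319.40231548   40.        ]
ring [ 451.17447588 -292.58541663   40.        ]
front right [ 400.62279539 -320.32969178   40.        ]
back right [ 517.66327036 -320.79953852   40.        ]
ring [ 450.99459671 -294.30720559   40.        ]
```

>>> {"method": "drive_tool", "body": {
  "moves": [
    [[0,-8,0],0],
    [[0,-16,0],0],
    [[0,-24,0],0],
    [[0,-32,1],0],
    [[0,-40,2],0],
    [[0,-46,3],0],
    [[0,-52,4],0],
    [[0,-52,4],0]
  ],
  "squeeze": 20
}}

```text
time: 5.27
tool_pos: [429.1, -96.1, 133.8]
tcp_rot: [180.0, -0.0, 90.0]
ft_force: [1.6, 3.2, -1.7]
finger_gap: 20.9
```

```bash
python3 - <<'E'
from h import *
snap('wrist','w6'); s=r.sense(); print(s['tool_pos'],s['tcp_rot'],s['ft_force'],s['finger_gap'])
snap('scene','s6'); crop('s6',350,220,500,370,4)
E
```

```text
[429.02664985 -95.78174532 133.60217396] [ 1.79963728e+02 -4.74215863e-04  8.99858034e+01] [ 1.01865785  1.53241636 -0.66866443] 20.708136217025917
```

View pics/s6_c350.png

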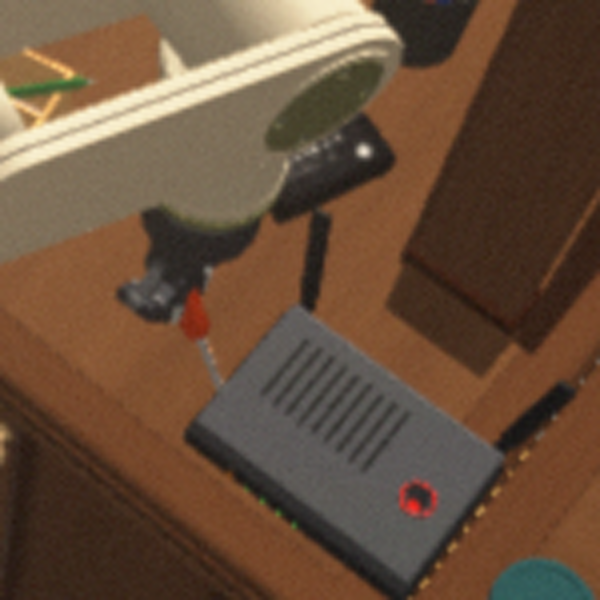

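View pics/w6.png

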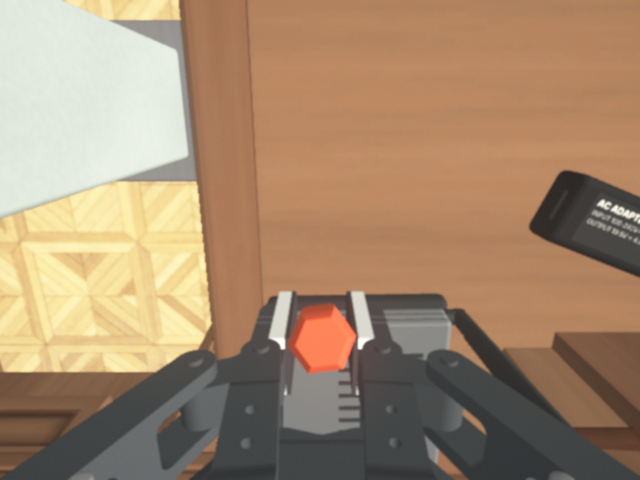

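The driver is swinging upright against the router's side, with only about 2–3 N of force. I'll continue to vertical.

>>> {"method": "drive_tool", "body": {
  "moves": [
    [[0,-7,2],0],
    [[0,-14,4],0],
    [[0,-21,6],0],
    [[0,-28,8],0],
    [[0,-34,9],0],
    [[0,-38,9],0],
    [[0,-42,9],0],
    [[0,-42,9],0]
  ]
}}

```text
time: 6.03
tool_pos: [428.8, -138.1, 142.3]
tcp_rot: [180.0, 0.0, 90.0]
ft_force: [-0.2, 1.3, -0.9]
finger_gap: 19.3
```

```bash
python3 - <<'E'
from h import *
snap('wrist','w7'); s=r.sense(); print(s['tool_pos'],s['tcp_rot'],s['ft_force'],s['finger_gap'])
snap('scene','s7'); crop('s7',350,220,500,370,4)
E
```

```text
[ 428.75713163 -137.69098908  142.21121158] [-1.79998766e+02  1.74192270e-02  8.99999403e+01] [ 0.46503563  0.02417622 -0.24817332] 19.134121352872715
```

View pics/s7_c350.png

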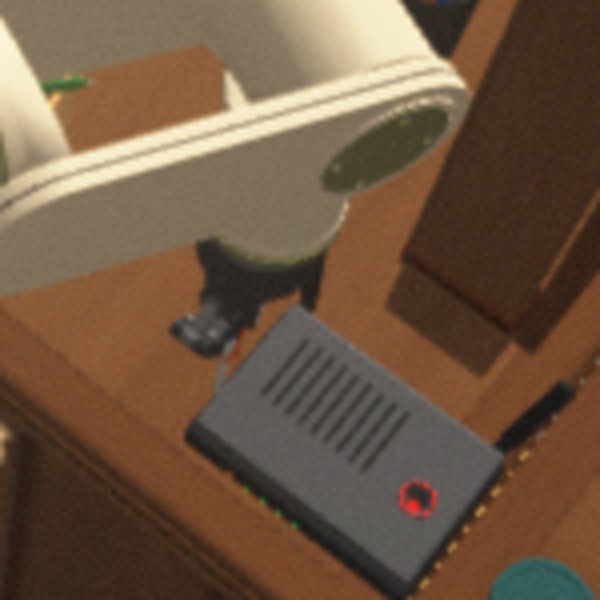

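View pics/w7.png

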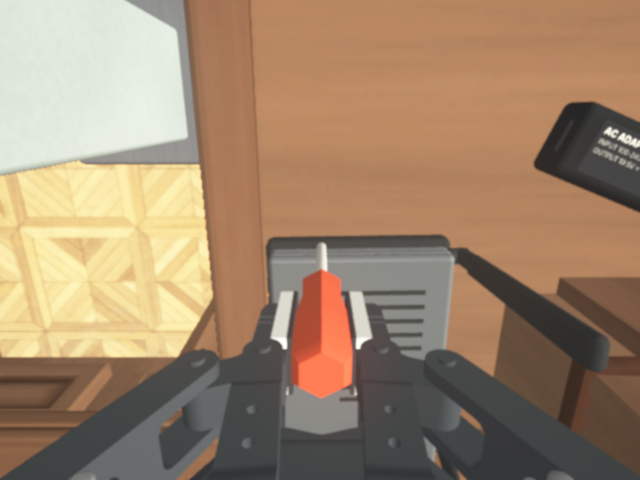

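```bash
python3 - <<'E'
from h import *
t=np.array([428.8,-137.7,142.2-3])
for th in (-20,-15,-10,-5,0,5,10):
    a=np.radians(th); d=np.array([0,np.sin(-a),np.cos(a)])*1  # th>0: tip toward +y
    print(th,proj('w7',t+23*d),proj('w7',t-121*d),proj('w7',t-51*d))
print(proj('w7',(388,-140,40)),proj('w7',(516,-140,40)),plane('w7',(360,262),40))
E
python3 - <<'E'
import sys;sys.path.insert(0,'.')
import os;os.chdir('.')
from h import *
crop('w7',250,220,470,420,3)
E
```

```text
-20 [321.83782348 352.72027889] [321.52513689 296.08012152] [321.61895875 313.07504616]
-15 [321.83416405 359.07779176] [321.53374552 280.89323466] [321.62392085 304.36155318]
-10 [321.82970706 365.21468659] [321.54326552 265.86889651] [321.62957757 295.80428599]
-5 [321.82450959 371.05876971] [321.55373499 250.96577042] [321.63592444 287.41814627]
0 [321.81863997 376.54346715] [321.56520482 236.14451446] [321.6429596  279.21939903]
5 [321.81217597 381.60925678] [321.57773962 221.36753413] [321.65068357 271.22611883]
10 [321.80520259 386.20480399] [321.59141904 206.59880904] [321.65909884 263.45864831]
[256.40651154 250.38390218] [460.93117493 250.50375744] [ 453.09562154 -147.77881974   40.        ]
```

View pics/w7_c250.png

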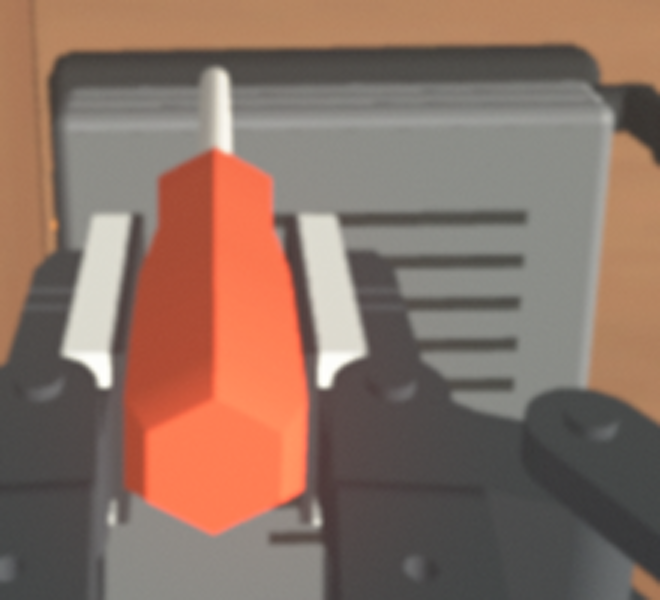

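The image fits a driver within about 2° of vertical, with the tip slightly towards -y. I'll tighten the grip, lift, and carry it over the reset ring.

>>> {"method": "drive_tool", "body": {
  "moves": [
    [[0,1,10],0],
    [[0,1,25],0],
    [[0,1,40],0],
    [[0,-8,50],0],
    [[3,-28,52],0],
    [[8,-54,52],0],
    [[13,-84,52],0],
    [[18,-112,52],0]
  ],
  "squeeze": 60
}}

```text
time: 6.8
tool_pos: [447.1, -251.0, 195.2]
tcp_rot: [179.9, 0.1, 90.1]
ft_force: [0.2, -0.2, -0.7]
finger_gap: 18.7
```

>>> {"method": "drive_tool", "body": {
  "moves": [
    [[2,-18,0],0],
    [[3,-30,0],0],
    [[4,-37,0],0],
    [[4,-40,0],0],
    [[4,-41,0],0],
    [[4,-41,0],0],
    [[4,-41,0],0],
    [[4,-41,0],0]
  ]
}}

```text
time: 7.47
tool_pos: [450.9, -289.4, 194.4]
tcp_rot: [180.0, -0.0, 90.1]
ft_force: [-0.1, -1.3, -0.8]
finger_gap: 18.9
```

```bash
python3 - <<'E'
from h import *
snap('wrist','w8'); s=r.sense(); print(s['time'],s['tool_pos'],s['tcp_rot'],s['ft_force'],s['finger_gap'])
snap('scene','s8'); crop('s8',400,260,520,370,5);crop('w8',220,200,420,400,3)
E
```

```text
7.5167 [ 450.88860104 -289.48022636  194.35567242] [ 1.79997826e+02 -4.18629740e-03  9.00950620e+01] [-0.39781549 -0.44371222 -1.27996791] 18.598037728563153
```

View pics/s8_c400.png

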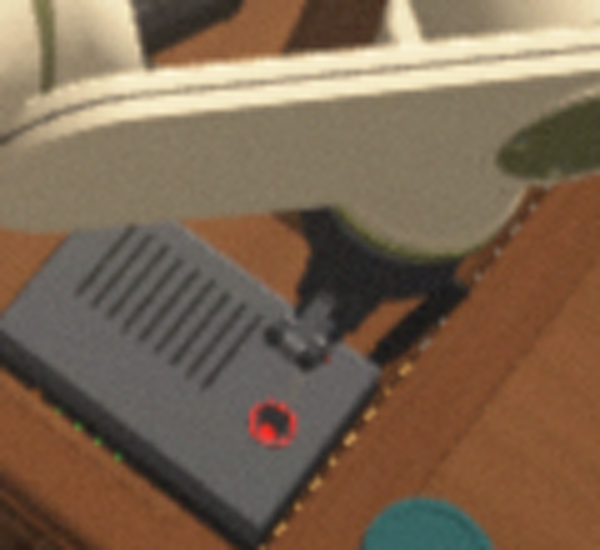

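View pics/w8_c220.png

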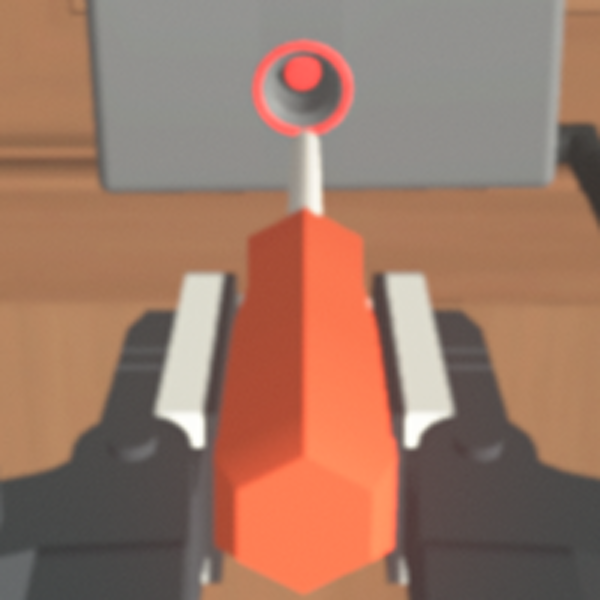

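```bash
python3 - <<'E'
from h import *
print('ring',plane('w8',(220+303/3-.3,200+88/3-.3),40))
print('key',plane('w8',(220+303/3-.3,200+72/3-.3),26))
for z in (66,70,74): print(z,plane('w8',(220+311/3-.3,200+134/3-.3),z))
print('end',plane('w8',(220+306/3,200+525/3),194.4-3+23))
E
```

```text
ring [ 450.28476173 -293.1396584    40.        ]
key [ 450.26221336 -292.97979343   26.        ]
66 [ 452.18675465 -296.36845148   66.        ]
70 [ 452.16081073 -294.97203219   70.        ]
74 [ 452.13486682 -293.57561289   74.        ]
end [ 450.96535407 -288.38424178  214.4       ]
```

>>> {"method": "drive_tool", "body": {
  "moves": [
    [[-1,1,-5],0],
    [[-1.8,1.8,-11],0],
    [[-1.8,1.8,-17],0],
    [[-1.8,1.8,-21],0],
    [[-1.8,1.8,-23],0],
    [[-1.8,1.8,-24],0],
    [[-1.8,1.8,-24],0],
    [[-1.8,1.8,-24],0]
  ]
}}

```text
time: 8.23
tool_pos: [449.1, -288.5, 170.4]
tcp_rot: [180.0, 0.0, 90.0]
ft_force: [0.4, -0.3, -0.1]
finger_gap: 18.4
```

```bash
python3 - <<'E'
from h import *
snap('wrist','w9'); s=r.sense(); print(s['time'],s['tool_pos'],s['ft_force'],s['finger_gap'])
snap('scene','s9'); crop('s9',430,310,480,360,10);crop('w9',280,180,380,280,6)
E
```

```text
8.2833 [ 449.17053144 -288.53839873  170.57436936] [ 0.66324398  0.0067609  -0.44911275] 18.832113335090792
```

View pics/s9_c430.png

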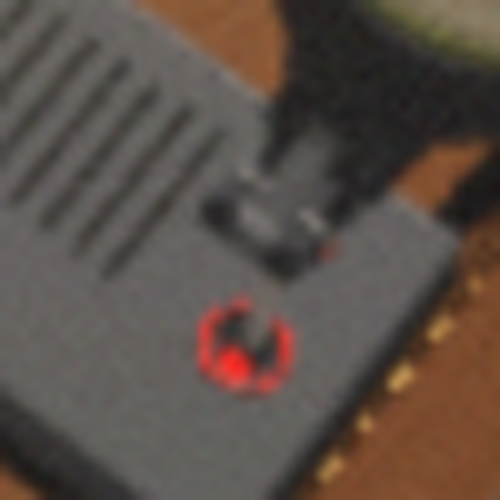

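View pics/w9_c280.png

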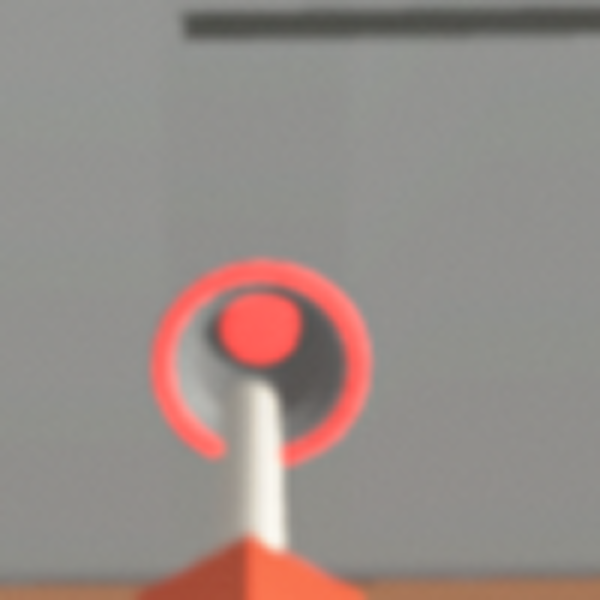

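```bash
python3 - <<'E'
from h import *
f=lambda p:(280+p[0]/6-.4,180+p[1]/6-.4)
print('ring',plane('w9',f((262,363)),40),'key',plane('w9',f((260,330)),26))
for z in (44,46,48): print(z,plane('w9',f((257,385)),z))
g=lambda p:(430+p[0]/10-.45,310+p[1]/10-.45)
print('ring scene',plane('s9',g((246,346)),40),'tip',plane('s9',g((258,330)),46))
E
```

```text
ring [ 450.30571813 -293.0547589    40.        ] key [ 450.13101575 -293.50939987   26.        ]
44 [ 449.71508869 -294.37678779   44.        ]
46 [ 449.7079418  -293.68162944   46.        ]
48 [ 449.70079491 -292.98647109   48.        ]
ring scene [ 451.74314222 -292.25351809   40.        ] tip [ 455.04474484 -292.37005242   46.        ]
```

The tip is within about 1 mm of the ring centre in the wrist view. The scene view's 5 mm difference comes from a very blurred tip, so I'm relying on the wrist camera. Descending gently.

>>> {"method": "drive_tool", "body": {
  "moves": [
    [[0.4,0,-3],0],
    [[0.4,0,-6],0],
    [[0.4,0,-9],0],
    [[0.4,0,-12],0],
    [[0.4,0,-14],0],
    [[0.4,0,-16],0],
    [[0.4,0,-17],0],
    [[0.4,0,-17],0]
  ]
}}

```text
time: 9.0
tool_pos: [449.3, -288.3, 152.9]
tcp_rot: [-180.0, -0.0, 90.0]
ft_force: [0.3, -0.7, -1.0]
finger_gap: 18.6
```

```bash
python3 - <<'E'
from h import *
snap('wrist','w10'); s=r.sense(); print(s['time'],s['tool_pos'],s['ft_force'],s['wrist_torque'],s['finger_gap'])
crop('w10',280,180,380,280,6)
E
```

```text
9.05 [ 449.33574545 -288.33336919  153.15028479] [-0.34185135  0.52314075 -1.18647293] [ 0.00477072 -0.00404265 -0.05212357] 18.63693007152962
```

View pics/w10_c280.png

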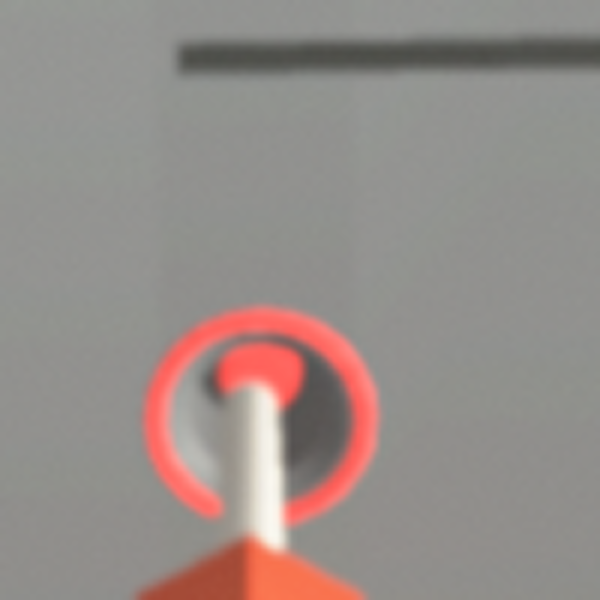

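>>> {"method": "drive_tool", "body": {
  "moves": [
    [[0.5,-0.8,0],0],
    [[0.5,-0.8,-1],0],
    [[0.5,-0.8,-2],0],
    [[0.5,-0.8,-3],0],
    [[0.5,-0.8,-4],0],
    [[0.5,-0.8,-4],0],
    [[0.5,-0.8,-4],0],
    [[0.5,-0.8,-4],0]
  ]
}}

```text
time: 9.72
tool_pos: [449.9, -289.2, 149.3]
tcp_rot: [180.0, -0.0, 90.0]
ft_force: [0.3, 1.1, -1.2]
finger_gap: 18.7
```

```bash
python3 - <<'E'
from h import *
s=r.sense(); print(s['time'],s['tool_pos'],s['ft_force'],s['wrist_torque'],s['finger_gap'])
E
```

```text
9.7167 [ 449.91161693 -289.17216955  149.30358782] [ 0.30306897  1.0975039  -1.16756416] [-0.08019576  0.08154313 -0.02286801] 18.701503705683127
```

>>> {"method": "drive_tool", "body": {
  "moves": [
    [[0,0,-0.7],0],
    [[0,0,-1.4],0],
    [[0,0,-2],0],
    [[0,0,-2],0],
    [[0,0,-2],0],
    [[0,0,-2],0],
    [[0,0,-2],0],
    [[0,0,-2],0]
  ]
}}

```text
time: 10.38
tool_pos: [450.0, -289.2, 147.4]
tcp_rot: [180.0, 0.0, 90.0]
ft_force: [0.1, -0.3, -0.1]
finger_gap: 18.8
```

```bash
python3 - <<'E'
from h import *
snap('wrist','w11'); s=r.sense(); print(s['time'],s['tool_pos'],s['ft_force'],s['wrist_torque'],s['finger_gap'])
crop('w11',280,180,380,280,6)
E
```

```text
10.4333 [ 449.96171163 -289.23231863  147.38893533] [ 0.46369764 -0.93811173  1.2846816 ] [-0.05519946 -0.05248323 -0.04598824] 18.624501829412015
```

View pics/w11_c280.png

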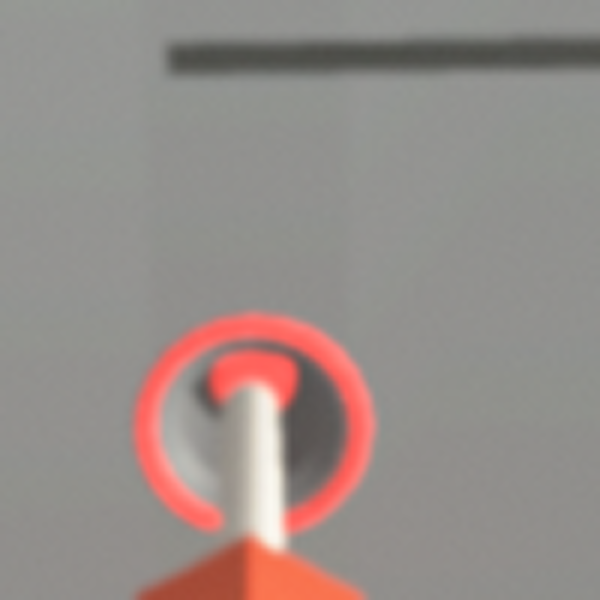

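>>> {"method": "drive_tool", "body": {
  "moves": [
    [[0,0,-0.5],0],
    [[0,0,-1],0],
    [[0,0,-1.5],0],
    [[0,0,-1.5],0],
    [[0,0,-1.5],0],
    [[0,0,-1.5],0],
    [[0,0,-1.5],0],
    [[0,0,-1.5],0]
  ]
}}

```text
time: 11.1
tool_pos: [449.9, -289.2, 145.8]
tcp_rot: [180.0, 0.0, 90.0]
ft_force: [0.6, 0.8, 1.6]
finger_gap: 18.6
```

```bash
python3 - <<'E'
from h import *
s=r.sense(); print(s['time'],s['tool_pos'],s['ft_force'],s['wrist_torque'],s['joint_efforts'])
E
```

```text
11.1 [ 449.93918752 -289.23219627  145.83978052] [0.56861011 0.80591715 1.60732636] [ 0.02834611 -0.05368153  0.00442779] [-7.30416924e-02 -4.80518210e+01 -4.63054240e+01 -5.62640803e-02
  6.57398393e-02  9.40163591e-04]
```

>>> {"method": "drive_tool", "body": {
  "moves": [
    [[0,0,-0.5],0],
    [[0,0,-1],0],
    [[0,0,-1.5],0],
    [[0,0,-1.5],0],
    [[0,0,-1.5],0],
    [[0,0,-1.5],0],
    [[0,0,-1.5],0],
    [[0,0,-1.5],0]
  ]
}}

```text
time: 11.77
tool_pos: [449.9, -289.2, 144.4]
tcp_rot: [180.0, 0.0, 90.0]
ft_force: [0.2, -0.1, 2.7]
finger_gap: 18.6
```

```bash
python3 - <<'E'
from h import *
snap('wrist','w12'); s=r.sense(); print(s['time'],s['tool_pos'],s['ft_force'],s['wrist_torque'],s['joint_efforts'])
crop('w12',280,180,380,280,6)
E
```

```text
11.8167 [ 449.94420445 -289.2278355   144.36692046] [-0.10489179  0.28664855  2.0928343 ] [ 0.02542598 -0.02226263  0.01606709] [-1.04999521e-01 -4.74843800e+01 -4.56566048e+01 -8.07733275e-02
  8.51260498e-02  1.34455004e-03]
```

View pics/w12_c280.png

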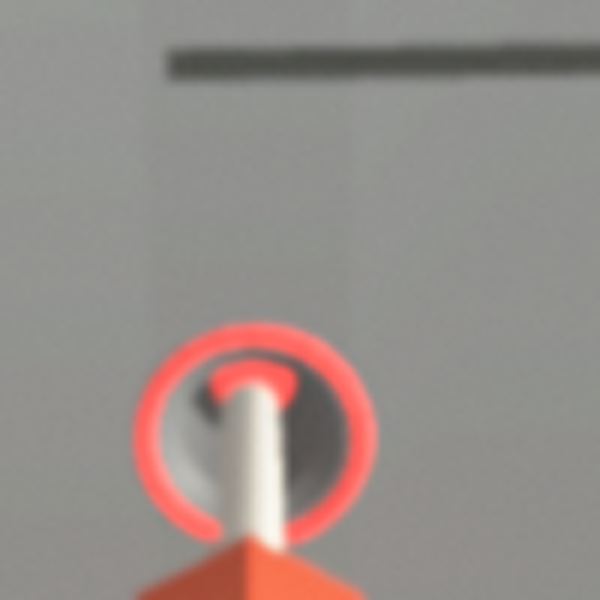

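>>> {"method": "drive_tool", "body": {
  "moves": [
    [[0,0,-0.5],0],
    [[0,0,-1],0],
    [[0,0,-1],0],
    [[0,0,-1],0],
    [[0,0,-1],0],
    [[0,0,-1],0],
    [[0,0,-1],0],
    [[0,0,-1],0]
  ]
}}

```text
time: 12.48
tool_pos: [450.1, -289.3, 143.7]
tcp_rot: [180.0, 0.0, 90.0]
ft_force: [-0.6, 0.2, 5.4]
finger_gap: 18.8
```

>>> {"method": "drive_tool", "body": {
  "moves": [
    [[0,0,-0.4],0],
    [[0,0,-0.8],0],
    [[0,0,-0.8],0],
    [[0,0,-0.8],0],
    [[0,0,-0.8],0],
    [[0,0,-0.8],0],
    [[0,0,-0.8],0],
    [[0,0,-0.8],0]
  ]
}}

```text
time: 13.15
tool_pos: [450.2, -289.5, 143.5]
tcp_rot: [180.0, 0.0, 90.0]
ft_force: [-1.4, 0.8, 10.1]
finger_gap: 18.7
```

```bash
python3 - <<'E'
from h import *
s=r.sense(); print(s['time'],s['tool_pos'],s['ft_force'],s['wrist_torque'],s['joint_efforts'])
E
```

```text
13.15 [ 450.21617221 -289.45427605  143.5391357 ] [-1.43784842  0.79986214 10.1224414 ] [0.31419373 0.45943592 0.01224916] [-1.22926380e-01 -4.45080256e+01 -4.35508490e+01  1.77584484e-02
 -9.44532640e-01 -9.33708827e-03]
```

It has bottomed out: z stalls at 143.5 and the force climbs to about 10 N. I'll ease off slightly and hold for more than 2 s.

>>> {"method": "drive_tool", "body": {
  "moves": [
    [[0,0,0.3],0],
    [[0,0,0.3],0],
    [[0,0,0.3],0],
    [[0,0,0.3],0],
    [[0,0,0.3],0],
    [[0,0,0.3],0],
    [[0,0,0.3],0],
    [[0,0,0.3],0]
  ]
}}

```text
time: 13.82
tool_pos: [450.1, -289.4, 143.6]
tcp_rot: [180.0, 0.0, 90.0]
ft_force: [-2.4, 0.9, 8.1]
finger_gap: 18.7
```

```bash
python3 - <<'E'
from h import *
snap('wrist','w13');s=r.sense(); print(s['time'],s['tool_pos'],s['ft_force'])
crop('w13',280,180,380,280,6)
E
```

```text
13.8667 [ 450.12874322 -289.39969906  143.56491951] [-1.79082504  1.79917533  8.03802222]
```

View pics/w13_c280.png

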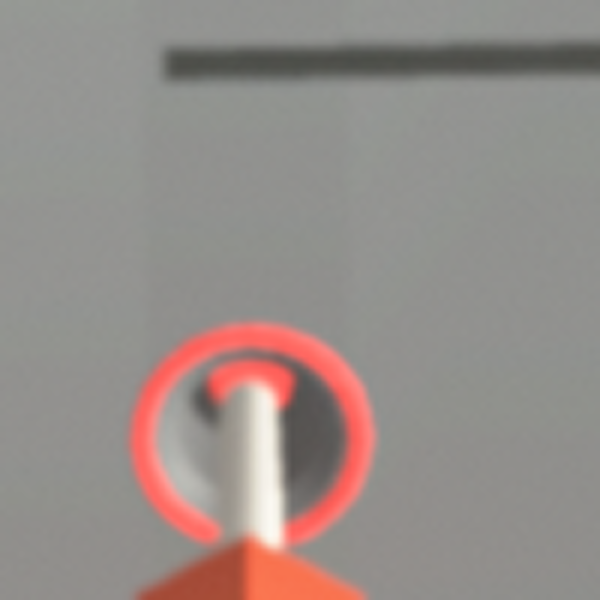

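Travel from first contact (about 147.4) to the stop (143.6) is about 4 mm, so the key is fully down. Holding.

>>> {"method": "drive_tool", "body": {
  "moves": [
    [[0,0,0],0],
    [[0,0,0],0],
    [[0,0,0],0],
    [[0,0,0],0],
    [[0,0,0],0],
    [[0,0,0],0],
    [[0,0,0],0],
    [[0,0,0],0]
  ]
}}

```text
time: 14.53
tool_pos: [450.1, -289.4, 143.6]
tcp_rot: [180.0, 0.0, 90.0]
ft_force: [-0.7, 0.3, 8.7]
finger_gap: 18.6
```

>>> {"method": "drive_tool", "body": {
  "moves": [
    [[0,0,0],0],
    [[0,0,0],0],
    [[0,0,0],0],
    [[0,0,0],0],
    [[0,0,0],0],
    [[0,0,0],0],
    [[0,0,0],0],
    [[0,0,0],0]
  ]
}}

```text
time: 15.2
tool_pos: [450.1, -289.4, 143.6]
tcp_rot: [180.0, 0.0, 90.0]
ft_force: [-1.4, 1.0, 8.6]
finger_gap: 18.5
```

>>> {"method": "drive_tool", "body": {
  "moves": [
    [[0,0,0],0],
    [[0,0,0],0],
    [[0,0,0],0],
    [[0,0,0],0],
    [[0,0,0],0],
    [[0,0,0],0],
    [[0,0,0],0],
    [[0,0,0],0]
  ]
}}

```text
time: 15.87
tool_pos: [450.1, -289.4, 143.6]
tcp_rot: [180.0, 0.0, 90.0]
ft_force: [-1.0, 0.0, 7.7]
finger_gap: 18.8
```

>>> {"method": "drive_tool", "body": {
  "moves": [
    [[0,0,0],0],
    [[0,0,0],0],
    [[0,0,0],0],
    [[0,0,0],0],
    [[0,0,0],0],
    [[0,0,0],0],
    [[0,0,0],0],
    [[0,0,0],0]
  ]
}}

```text
time: 16.53
tool_pos: [450.1, -289.4, 143.6]
tcp_rot: [180.0, 0.0, 90.0]
ft_force: [-0.9, 1.1, 7.8]
finger_gap: 18.4
```

The key was held at about 8 N for over 3 s. I'll raise the tip to about 10 mm above the pressed position, still in the mouth of the recess. Then I'll use the recess edge to lean the handle back towards +y, as it leaned in the caddy.

>>> {"method": "drive_tool", "body": {
  "moves": [
    [[0,0,2],0],
    [[0,0,4],0],
    [[0,0,7],0],
    [[0,0,10],0],
    [[0,0,11],0],
    [[0,0,11],0],
    [[0,0,11],0],
    [[0,0,11],0]
  ]
}}

```text
time: 17.2
tool_pos: [449.7, -289.0, 153.4]
tcp_rot: [-180.0, -0.0, 90.0]
ft_force: [0.6, 0.2, -0.3]
finger_gap: 18.5
```

>>> {"method": "drive_tool", "body": {
  "moves": [
    [[0,2,0],0],
    [[0,5,0],0],
    [[0,9,0],0],
    [[0,13,-0.5],0],
    [[0,17,-1],0],
    [[0,21,-1.7],0],
    [[0,25,-2.5],0],
    [[0,29,-3.5],0]
  ],
  "squeeze": 20
}}

```text
time: 17.87
tool_pos: [450.0, -260.1, 150.6]
tcp_rot: [180.0, 0.0, 90.0]
ft_force: [-0.5, -4.7, 2.4]
finger_gap: 18.5
```

```bash
python3 - <<'E'
from h import *
snap('wrist','w14');s=r.sense(); print(s['time'],s['tool_pos'],s['ft_force'],s['finger_gap'])
E
```

```text
17.9167 [ 450.0248     -259.36344712  150.40229661] [ 0.15906961 -3.19650894  1.21860711] 18.457487750997306
```

View pics/w14.png

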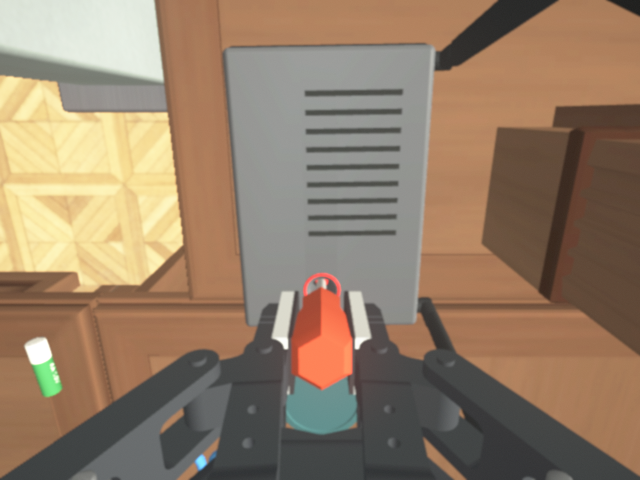

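The lean-back is working with 3–5 N of side force. The end has moved from row 375 to about 360 and the ring is at (321,287). I'll go on to about 30°.

>>> {"method": "drive_tool", "body": {
  "moves": [
    [[0,4,-1.2],0],
    [[0,8,-2.6],0],
    [[0,12,-4.2],0],
    [[0,16,-5.8],0],
    [[0,20,-7.8],0],
    [[0,24,-9.8],0],
    [[0,27,-11.3],0],
    [[0,27,-11.3],0]
  ]
}}

```text
time: 18.58
tool_pos: [449.9, -232.3, 138.5]
tcp_rot: [-180.0, -0.0, 90.1]
ft_force: [0.4, -3.4, 1.9]
finger_gap: 18.7
```

>>> {"method": "drive_tool", "body": {
  "moves": [
    [[0,0,5],0],
    [[0,0,15],0],
    [[0,0,30],0],
    [[0,0,48],0],
    [[0,0,62],0],
    [[0,0,70],0],
    [[0,0,75],0],
    [[0,0,75],0]
  ],
  "squeeze": 50
}}

```text
time: 19.25
tool_pos: [450.2, -233.3, 215.1]
tcp_rot: [179.9, 0.0, 90.0]
ft_force: [-0.3, -0.7, -0.6]
finger_gap: 18.7
```

```bash
python3 - <<'E'
from h import *
snap('wrist','w15');s=r.sense(); print(s['time'],s['tool_pos'],s['ft_force'],s['finger_gap'])
snap('scene','s15'); crop('s15',380,240,500,360,5)
t=s['tool_pos']-[0,0,3]
for th in (20,25,30,35):
    a=np.radians(th); d=np.array([0,np.sin(a),np.cos(a)])
    print(th,proj('w15',t+23*d),proj('s15',t-120*d),proj('s15',t-50*d))
E
```

```text
19.3 [ 449.8649841  -233.05068214  213.98577447] [ 0.48596376 -0.25255933 -1.50713808] 18.04903947450986
20 [320.73846233 351.18960052] [452.55630069 332.77991273] [449.99472302 317.57232747]
25 [320.74438647 344.74385007] [455.93527682 334.5829995 ] [451.4450664  318.31750313]
30 [320.75031653 338.23449527] [459.29151064 336.19801249] [452.87642332 318.97429162]
35 [320.75618227 331.73910075] [462.60303844 337.61156907] [454.27849065 319.53742341]
```

View pics/s15_c380.png

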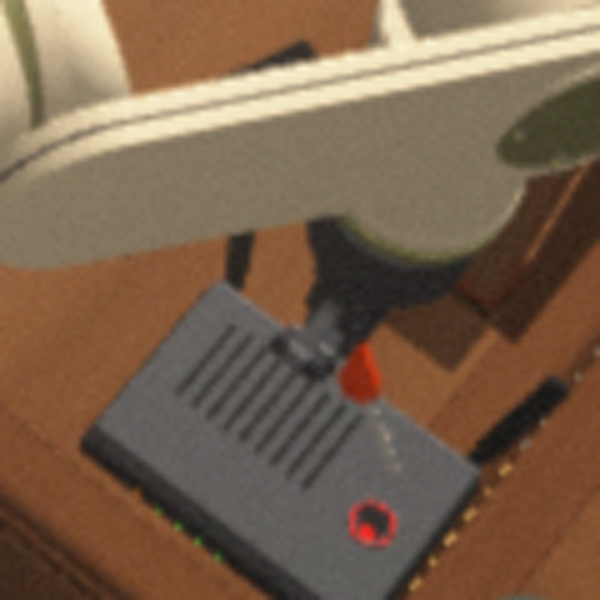

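View pics/w15.png

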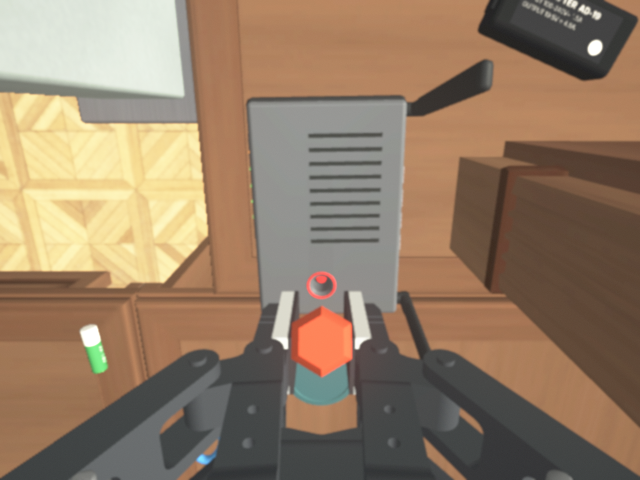

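The lean is now about 29°: the tip is at (459.6,334) in the scene view and the end at row 340 in the wrist view. Carrying it back over the tool bay.

>>> {"method": "drive_tool", "body": {
  "moves": [
    [[-2,10,8],0],
    [[-5,36,18],0],
    [[-5,70,21],2],
    [[-5,106,21],4],
    [[-3,142,21],6],
    [[0,178,21],8],
    [[3,214,21],10],
    [[6,248,21],10.5]
  ]
}}

```text
time: 20.02
tool_pos: [454.9, 17.2, 234.7]
tcp_rot: [-179.9, -0.0, 100.7]
ft_force: [0.9, -0.3, -1.1]
finger_gap: 18.3
```

>>> {"method": "drive_tool", "body": {
  "moves": [
    [[2,33,0],0],
    [[4,64,0],0],
    [[6,90,0],0],
    [[7,110,0],0],
    [[7,120,0],0],
    [[7,125,0],0],
    [[7,125,0],0],
    [[7,125,0],0]
  ]
}}

```text
time: 20.68
tool_pos: [462.7, 139.2, 234.8]
tcp_rot: [-180.0, 0.0, 100.5]
ft_force: [1.1, -0.0, -1.1]
finger_gap: 18.6
```

```bash
python3 - <<'E'
from h import *
snap('wrist','w16');s=r.sense(); print(s['time'],s['tool_pos'],s['tcp_rot'],s['ft_force'],s['finger_gap'])
snap('scene','s16'); crop('s16',290,170,420,290,5)
E
```

```text
20.7333 [462.80423563 138.87682345 234.84242309] [-1.79973078e+02  2.47355006e-02  1.00494885e+02] [-0.80691569  0.37757869 -1.53694033] 18.592608057773663
```

View pics/s16_c290.png

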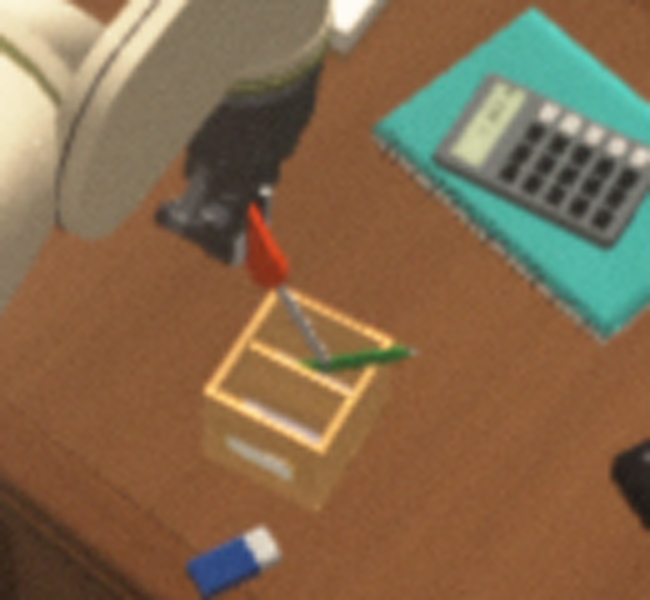

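View pics/w16.png

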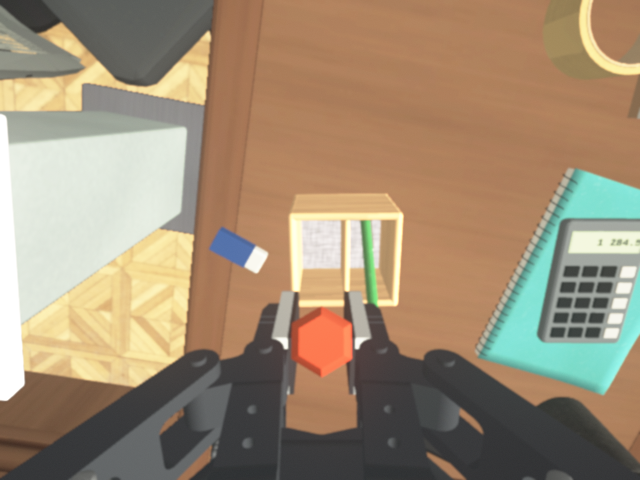

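```bash
python3 - <<'E'
from fit import *
print('tip', plane('s16',(290+325/5-.4,170+360/5-.4),235-107))
print(fitrect('w16',[(402,215),(399,304),(291,216),(293,304)],76))
c=np.array([487.8,110]);a=np.radians(-79.3);R=np.array([[np.cos(a),-np.sin(a)],[np.sin(a),np.cos(a)]])
for p in ([plane('s16',(290+325/5-.4,170+360/5-.4),128)[:2],[462.8,139.]]): print('caddy frame',R.T@(np.array(p)-c))
E
```

```text
tip [476.26661564  84.85954813 128.        ]
(array([487.77136988, 111.34890159]), np.float64(-78.87945122708075), array([[-1.47530122, -2.71226529],
       [-0.55812583,  1.91080221],
       [ 1.96530747, -2.02890053],
       [ 0.06811958,  2.8303636 ]]))
caddy frame [ 22.56196528 -16.00059367]
caddy frame [-33.13743648 -19.18098807]
```

The tip sits at (22.6, -16) in the caddy frame, inside the tool bay. Lowering.

>>> {"method": "drive_tool", "body": {
  "moves": [
    [[0,0,-15],0],
    [[0,0,-35],0],
    [[0,0,-55],0],
    [[0,0,-72],0],
    [[0,0,-84],0],
    [[0,0,-92],0],
    [[0,0,-97],0],
    [[0,0,-98],0]
  ]
}}

```text
time: 21.45
tool_pos: [462.7, 139.4, 136.5]
tcp_rot: [-180.0, 0.0, 100.5]
ft_force: [-0.7, 0.3, -0.8]
finger_gap: 18.3
```

```bash
python3 - <<'E'
from h import *
snap('wrist','w17');s=r.sense(); print(s['time'],s['tool_pos'],s['ft_force'],s['finger_gap'])
snap('scene','s17'); crop('s17',300,200,400,300,6)
E
```

```text
21.5 [463.00119378 139.59286046 136.98160711] [-0.30099086  0.44367591 -0.21417614] 18.76622198931573
```

View pics/s17_c300.png

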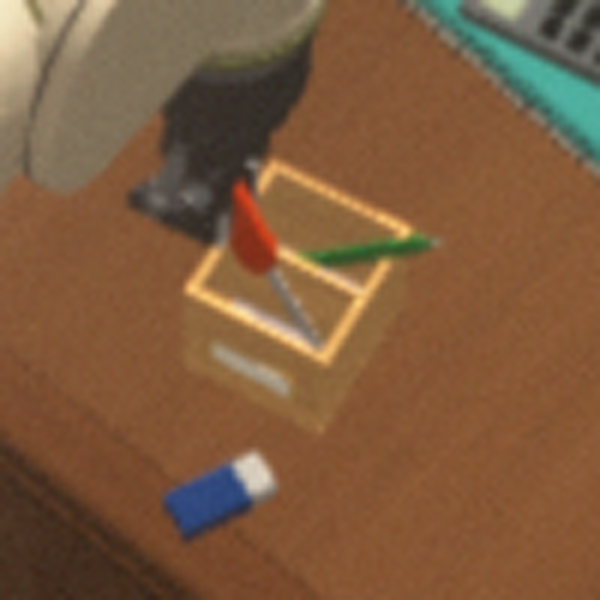

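View pics/w17.png

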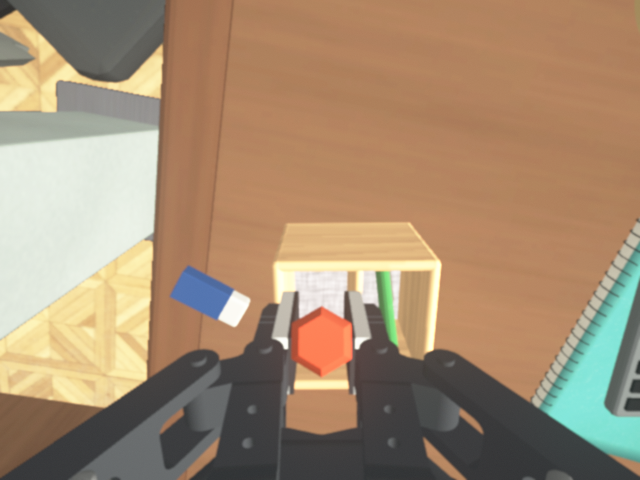

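>>> {"method": "drive_tool", "body": {
  "moves": [
    [[0,0,-4],0],
    [[0,0,-9],0],
    [[0,0,-14],0],
    [[0,0,-18],0],
    [[0,0,-20],0],
    [[0,0,-21],0],
    [[0,0,-21.5],0],
    [[0,0,-21.5],0]
  ],
  "squeeze": 20
}}

```text
time: 22.22
tool_pos: [462.9, 139.8, 115.5]
tcp_rot: [-180.0, -0.0, 100.5]
ft_force: [0.6, -0.0, -0.9]
finger_gap: 18.5
```

>>> {"method": "drive_tool", "body": {
  "moves": [
    [[0,0,-1],0],
    [[0,0,-2],0],
    [[0,0,-2],0],
    [[0,0,-2],0],
    [[0,0,-2],0],
    [[0,0,-2],0],
    [[0,0,-2],0],
    [[0,0,-2],0]
  ]
}}

```text
time: 22.88
tool_pos: [462.9, 139.8, 113.6]
tcp_rot: [180.0, 0.0, 100.5]
ft_force: [0.2, -0.7, -0.4]
finger_gap: 18.6
```

```bash
python3 - <<'E'
from h import *
snap('wrist','w18');s=r.sense(); print(s['time'],s['tool_pos'],s['ft_force'],s['finger_gap'])
snap('scene','s18'); crop('s18',300,200,400,300,6)
E
```

```text
22.9333 [462.92192262 139.80932966 113.54134747] [-0.18166961 -0.87677996 -1.40104498] 18.498645756393604
```

View pics/s18_c300.png

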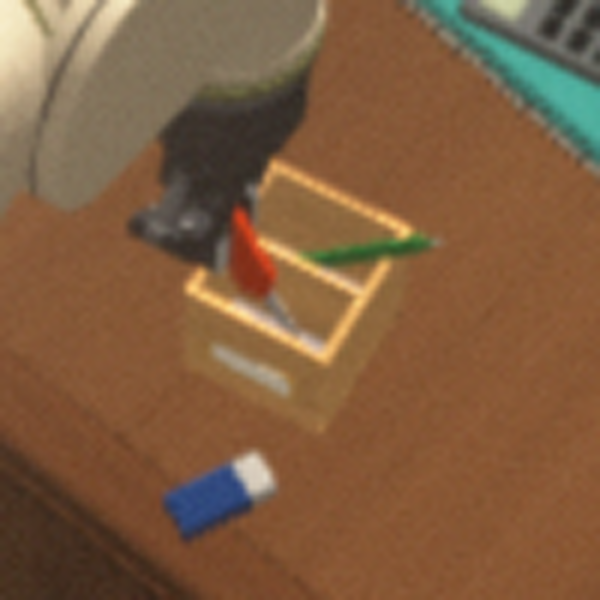

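>>> {"method": "drive_tool", "body": {
  "moves": [
    [[0,0,-0.5],0],
    [[0,0,-1],0],
    [[0,0,-1.5],0],
    [[0,0,-2],0],
    [[0,0,-2],0],
    [[0,0,-2],0],
    [[0,0,-2],0],
    [[0,0,-2],0]
  ]
}}

```text
time: 23.65
tool_pos: [463.3, 140.1, 112.3]
tcp_rot: [179.9, -0.0, 100.5]
ft_force: [-2.4, 1.5, 6.0]
finger_gap: 18.7
```

>>> {"method": "drive_tool", "body": {
  "moves": [
    [[0,0,-0.5],0],
    [[0,0,-1],0],
    [[0,0,-1.5],0],
    [[0,0,-1.5],0],
    [[0,0,-1.5],0],
    [[0,0,-1.5],0],
    [[0,0,-1.5],0],
    [[0,0,-1.5],0]
  ]
}}

```text
time: 24.32
tool_pos: [463.5, 140.5, 111.6]
tcp_rot: [179.9, -0.0, 100.5]
ft_force: [-4.8, 2.7, 13.4]
finger_gap: 19.1
```

The tip is on the bay floor. I'll back off to a light touch, then open the fingers.

>>> {"method": "drive_tool", "body": {
  "moves": [
    [[0,0,1],0],
    [[0,0,2],0],
    [[0,0,2.4],0],
    [[0,0,2.4],0],
    [[0,0,2.4],0],
    [[0,0,2.4],0],
    [[0,0,2.4],0],
    [[0,0,2.4],0]
  ]
}}

```text
time: 24.98
tool_pos: [463.0, 139.9, 112.5]
tcp_rot: [180.0, -0.0, 100.5]
ft_force: [-0.3, 2.0, 3.2]
finger_gap: 18.6
```

>>> {"method": "drive_tool", "body": {
  "moves": [
    [[0,0,0],0],
    [[0,0,0],0],
    [[0,0,0],0],
    [[0,0,0],0],
    [[0,0,0],0],
    [[0,0,0],0],
    [[0,0,0],0],
    [[0,0,0],0]
  ],
  "fingers": 46
}}

```text
time: 25.65
tool_pos: [462.9, 139.8, 112.4]
tcp_rot: [-180.0, -0.0, 100.5]
ft_force: [-0.2, 0.4, 1.0]
finger_gap: 45.9
```

```bash
python3 - <<'E'
from h import *
snap('wrist','w19');s=r.sense(); print(s['time'],s['tool_pos'],s['ft_force'],s['finger_gap'])
snap('scene','s19'); crop('s19',300,200,400,300,6)
E
```

```text
25.7 [462.87876323 139.80011387 112.36511339] [-0.72068087 -0.24173931  0.6569169 ] 46.41106137162877
```

View pics/s19_c300.png

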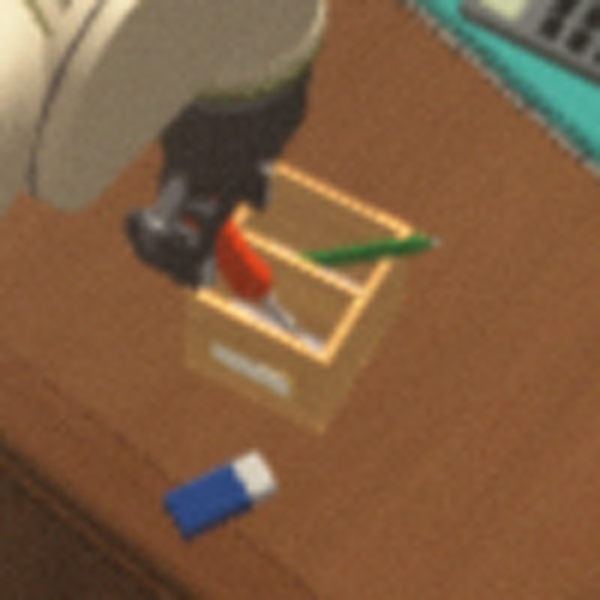

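View pics/w19.png

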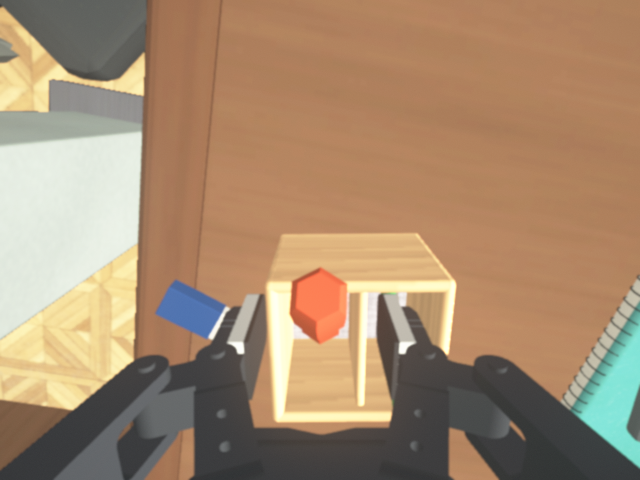

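It is released and leaning on the -x rim, clear of the fingers. Retreating upward.

>>> {"method": "drive_tool", "body": {
  "moves": [
    [[0,0,8],0],
    [[0,0,22],0],
    [[0,0,42],0],
    [[0,0,66],0],
    [[0,0,90],0],
    [[0,0,112],0],
    [[0,0,128],0],
    [[0,0,135],0]
  ]
}}

```text
time: 26.42
tool_pos: [464.1, 140.1, 251.2]
tcp_rot: [179.7, -0.0, 100.5]
ft_force: [0.9, -0.8, 0.2]
finger_gap: 45.8
```

>>> {"method": "drive_tool", "body": {
  "moves": [
    [[-5,20,5],0],
    [[-12,50,5],0],
    [[-18,80,5],0],
    [[-22,105,5],0],
    [[-24,120,5],0],
    [[-24,125,5],0],
    [[-24,125,5],0],
    [[-24,125,5],0]
  ]
}}

```text
time: 27.08
tool_pos: [438.8, 264.3, 252.0]
tcp_rot: [-180.0, 0.0, 100.6]
ft_force: [0.1, 0.2, -0.7]
finger_gap: 46.2
```

```bash
python3 - <<'E'
from h import *
snap('wrist','w20');s=r.sense(); print(s['time'],s['tool_pos'],s['ft_force'],s['finger_gap'])
snap('top','t20'); snap('scene','s20'); crop('s20',310,210,480,370,3.6); crop('t20',290,180,500,265,3.8)
E
```

```text
27.1333 [439.00050138 263.91493673 252.10047587] [-0.40574626  0.43710358 -0.23328442] 46.47328765404297
```

View pics/s20_c310.png

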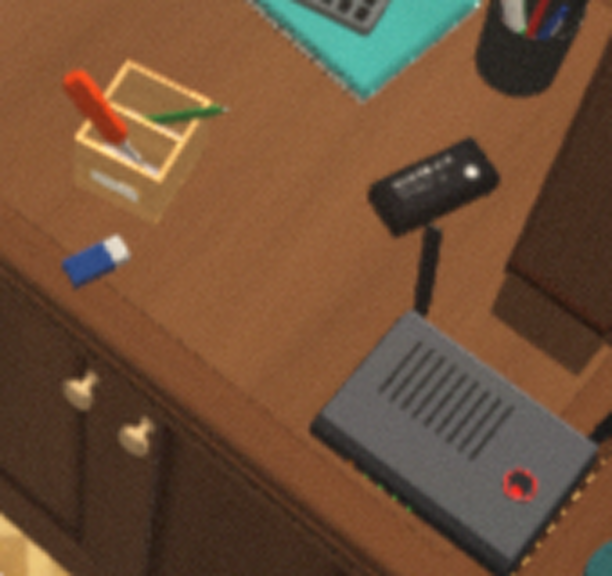

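View pics/t20_c290.png

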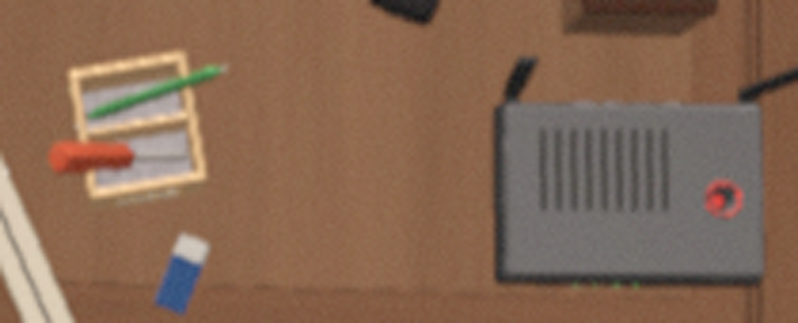

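View pics/w20.png

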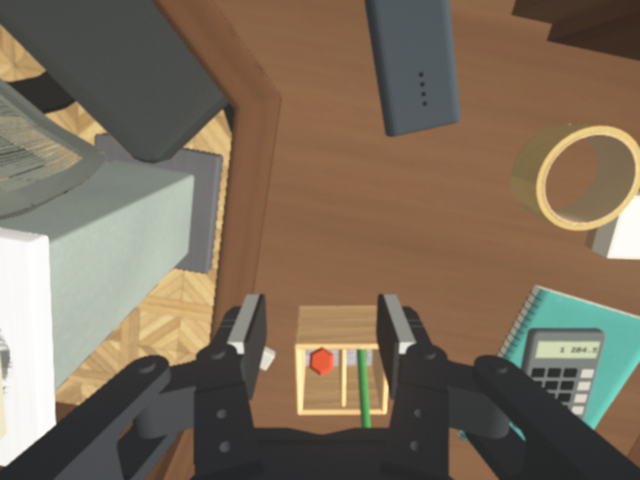

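The final views match the starting ones. The caddy, pen and eraser sit at the same pixels, the screwdriver leans in its bay as before, and the arm is clear. Handing in.

```bash
python3 -c "
from bench import r
print(r.hand_in())"
```

```text
the job is handed in; nothing more can be done
None
```

The reset key was pressed fully down and held, and the screwdriver is back in its bay of the caddy. The job was handed in at about 27 s of the 70 s allowed, and the hand-in gave no verdict.

- **Getting it upright:** I drew the smaller screwdriver from the caddy and pushed it upright in the grip against the fixed router's side.
- **Pressing:** The key travelled about 4 mm and stopped, and the force then rose to about 10 N. I eased off and held it for over 3 s at about 8 N.
- **Putting it back:** I leaned the screwdriver back to about 29° using the recess edge, lowered it into the tool bay and released it. It pressed the bay floor with up to about 13 N before I eased off and let go.

**Last checks:**
- The final top and scene pictures show the screwdriver leaning on the -x rim as at the start.
- The caddy, pen, eraser and router are at their starting pixel positions, and the gripper is well clear.

**One disagreement:** before the press, the scene camera put the blurred tip about 5 mm from where the wrist camera did. I relied on the wrist view, and the tip went into the recess without catching.

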